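Set the iris ring of the lens on the square base

ROBOT

A 6-joint arm with a two-finger parallel gripper is mounted at the origin on the work surface. World frame = base frame: x ahead of the robot, y to its left, z up, the work surface at z = 0. Lengths are in m, angles in rad, forces in N, time in s.
With the tool pointing down it reaches from about 0.35 to 0.775 m from the base axis. Payload 5.5 kg.
Tool frame: the origin (TCP) lies on the centre line of the jaws, within the pads' length; the fingertips stand 11 mm ahead of it and the grasp point (between the pads) lies 8 mm behind it (env.tip_extent is the distance from the TCP to the fingertips, in m); z points along the fingers, y is the line along which they close (so a half turn about z gives the same grasp; the last joint's range is limited). The gripper opens to 85 mm and grips with 20 to 120 N. Pads are 22 mm wide; open, the fingers measure 114 mm over their backs; the gripper's body (76 mm by 85 mm) begins 54 mm behind the grasp point. The pads swing forward as they close: fully open they stand 13 mm farther back than shut.
Start: joints at [-1.29, 0.313, 0.046, 1.304, 0, 1.431], TCP at [0.235, -0.525, 0.242] pointing down, gripper open.
Joint ranges: [-2.76, 2.76], [-0.86, 1.69], [-1.03, 1.26], [-2.2, 2.34], [-1.47, 1.5], [-3.14, 3.14]. Speed limits (rad/s): [2.57, 2.57, 3.14, 3.14, 3.14, 3.14].

INTERFACE

Orientations are given as a unit quaternion [w, x, y, z].
In Python, from workcell import env gives the robot as it stands.
- The arm moves only by the shell command python3 -m jog 'ROWS' [FORCE]. ROWS is JSON, a list of rows, each a list of 5 numbers: the gripper's target within -1 to 1 (shut at 1, half-way at 0, fully open at -1), then the shift along the tool's x, y, z in m, then the turn about the tool's z in degrees. In form: [[fingers, tx, ty, tz, turn], ...]. A call has 1 to 5 rows; each row shifts and turns the commanded pose from where the row before left it, along the tool's axes as they then stand; what a row does not reach is not made up. A row lasts 1/12 s, in which the tool goes at most 41.7 mm and 7.16 degrees, less where a joint would pass 70% of its speed; a pose out of reach is approached as far as the arm can. A call is refused whole if a number of a shift passes 0.0417 or a number of a turn 7.16, either way. A call with a gripper value outside its range is refused whole. The fingers move at their own pace and stop on an object; FORCE is the grip in N (left out, the last holds). Time passes only in rows, so rows that do not move let the fingers close. It gives the time, the measured TCP pose, the force, the opening and the grip force at its end, in the units of the state.
- env.get_state(): the state, without advancing time (a new reading comes with each control period).
- env.read_camera(name): name is "side" or "top" or "wrist"; returns a dict with "img" (420x560x3 uint8, red, green, blue), "fov_y" (degrees; the focal length in pixels is half the picture's height over the tangent of half this angle, whatever the lens; pixels are square), "cx", "cy" (the principal point, pixels), "T" (4x4, takes a point from camera to world coordinates). Camera axes: x right, y up, looking along -z (the intrinsics and any distortion apply to the point x, -y, -z); pixel columns grow to the right and rows downward; lengths in m; the calibration is good to about 2 mm. A picture is of the moment at which its call begins. There is no depth.
- env.hand_in(): hands the job in; it is judged then, once.
The state is a dict: "clock": time; "joint_pos": joint angles; "qvel": joint speeds; "tau": joint torques, N m; "tcp_pos": TCP position; "orientation": TCP orientation; "wrist_force": force on the tool from outside, world axes, zero at the start; "ft_torque": the same for the moment, N m; "finger_gap": finger opening in m; "grip_force": force on a finger pad.
Only numpy, scipy, OpenCV 4.12 (cv2) and the standard library are available. Lean on these libraries where they do the work, as an engineer would, in place of code of your own. Each camera call takes 0.05 s, during which the arm holds its last target. There are 200 camera calls.

TASK

Set the iris of the bench lens that stands on the square base: turn its slim lugged ring, sandwiched between the two black fixed rings, until the lug lies in line with the raised index rib on top of that lens, then let go. Do not touch the fixed rings above and below it with the gripper, and leave the other lens, on the round base, alone.

Things in the scene. Friction and masses are not known exactly. Their poses are not given: they have to be found in the camera images.
- fixed_rings: Two fixed black rings of the lens on the SQUARE base, both 50 mm diameter, axis vertical: lower 46 to 60 mm, upper 72 to 86 mm above the bench, iris ring between. Origin: on the axis at the iris ring's mid-height (66 mm). x axis: horizontally towards the index rib, an aluminium bar on the upper ring's top, 8 mm wide, 5 high, radial from 11 to 25 mm off the axis. z up. Cannot move.
- lug_tip (a point): Outer end of the iris ring's lug, at the ring's mid-height, 47 mm from the axis. Lug: aluminium block 10 mm wide and 10 high, standing out radially from the rim (31 mm) to 47 mm. The ring turns with it; the rest of the rim is free to be gripped.
- iris (a joint): Iris ring: aluminium, 62 mm diameter, 60 to 72 mm above the bench, so it stands out 6 mm beyond both fixed rings. Value: angle of the lug from the index rib, rad; 0 in line, positive anticlockwise from above; starts between -1.25 and -0.65. Stops at -1.7 and 0.8, none at 0. Friction 0.08 N m; stays where left.
- spare_lens: The other lens, on a ROUND base 96 mm in diameter, otherwise the same stack and sizes (top at 91 mm), to be left alone. Origin: on its axis at bench level. Both lenses are bolted down; bases 14 mm thick (the square one 90 x 90 mm), stems above them 38 mm in diameter up to 46 mm.
There are look-alikes about, which are no part of the job. Leave any green or white look-alike of the part that bears fixed_rings alone.

How it is judged:
At the end, for the whole second after the job is handed in: The iris ring's lug is within 0.19 rad (11 degrees) of the index rib and at rest (value of joint iris between -0.19 and 0.19 rad and velocity of joint iris between -0.05 and 0.05 rad/s); the robot touches nothing.
It fails at once if the robot touches the fixed rings above or below the iris ring (more than 2 N) (contact force between any of the arm, the fingers and fixed_rings above 2 N).
It fails at once if the robot touches the other lens (more than 2 N) (contact force between any of the arm, the fingers and spare_lens above 2 N).
It also fails if it takes over 32 s, if anything falls off the work surface, if the arm or the gripper's body presses on something with over 40 N, if the wrist force passes 120 N, or if a joint passes its speed limit or range.

## Working session

There is one attempt and no reset: what is moved stays moved. The work goes in short steps, Python scripts to look and compute and a shell command to move; the robot and the scene stay as the last step left them, time stands still between calls to the robot, and variables do not carry over. Pictures are saved under pics/ and viewed, at most 10 in all, crops included, and the job is handed in when it is done.

```bash
mkdir -p pics
python3 - <<'E'
from workcell import env
import cv2,numpy as np
ims=[]
for n in ["top","side","wrist"]:
    c=env.read_camera(n); print(n,c["fov_y"],c["cx"],c["cy"],{k:v for k,v in c.items() if k not in("img","T")}); print(np.round(c["T"],4).tolist())
    np.save(f"{n}0.npy",c["img"]); ims.append(c["img"][:,:,::-1])
cv2.imwrite("pics/top0.png",ims[0]);cv2.imwrite("pics/side0.png",ims[1])
print(env.get_state())
E
```

```text
top 50.083545763429456 285.19970730952065 215.41180381425582 {'fov_y': 50.083545763429456, 'cx': 285.19970730952065, 'cy': 215.41180381425582}
[[0.0027, 0.988, -0.1542, 0.2993], [-1.0, 0.0017, -0.0071, 0.0474], [-0.0067, 0.1542, 0.988, 1.1417], [0.0, 0.0, 0.0, 1.0]]
side 56.85306960400599 276.416884612838 208.20719048128763 {'fov_y': 56.85306960400599, 'cx': 276.416884612838, 'cy': 208.20719048128763}
[[-0.9998, -0.0105, -0.0174, 0.4356], [-0.0071, -0.6207, 0.784, 0.7612], [-0.019, 0.784, 0.6205, 0.6496], [0.0, 0.0, 0.0, 1.0]]
wrist 64.63691332501887 282.44851898656697 211.06450533464465 {'fov_y': 64.63691332501887, 'cx': 282.44851898656697, 'cy': 211.06450533464465}
[[0.4083, 0.8634, 0.2963, 0.3104], [-0.9129, 0.3867, 0.1309, -0.4919], [-0.0016, -0.3239, 0.9461, 0.3744], [0.0, 0.0, 0.0, 1.0]]
{'clock': 0.15, 'joint_pos': array([-1.28958356e+00,  3.13824615e-01,  4.52650988e-02,  1.30359666e+00,
        1.53290610e-05,  1.43118425e+00]), 'qvel': array([ 1.30250371e-03, -2.46015759e-03,  7.37413945e-04, -1.97228658e-03,
        2.81905037e-04,  2.78529776e-06]), 'tau': array([ 1.33452908e-03, -4.81065059e+01,  2.98816395e+01,  1.39248706e-02,
       -1.17337477e-04, -1.86710082e-05]), 'tcp_pos': array([ 0.23478521, -0.52449482,  0.24162586]), 'orientation': array([-6.78762223e-04,  9.77944634e-01,  2.08863188e-01, -4.04532817e-05]), 'wrist_force': array([-0.24582625, -0.21583504,  0.57708604]), 'ft_torque': array([ 0.03071558, -0.00438847,  0.00252643]), 'grip_force': 0.0, 'finger_gap': 0.08533890496442087}
```

View pics/top0.png

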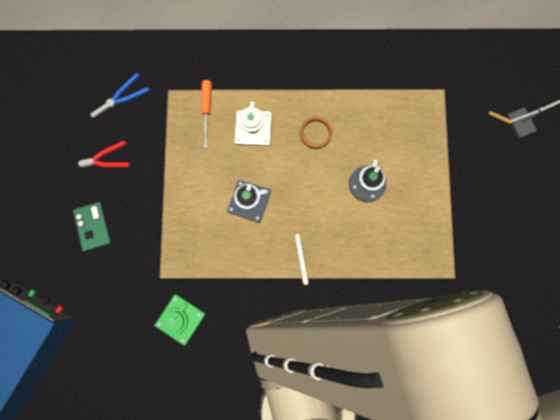

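View pics/side0.png

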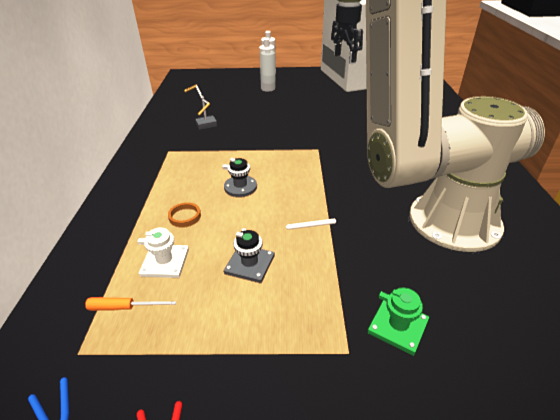

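The top view shows four look-alikes:
- Dark square base at top (248,197) / side (248,245). This is the target by the description.
- Dark round base at top (370,180) / side (239,175). This is the spare lens.
- White one at top (252,122).
- Green one at top (180,318).

I'll check the target in a close crop.

```bash
cat > h.py <<'E'
import numpy as np
def ray(c,u,v):
    f=210/np.tan(np.radians(c["fov_y"]/2)); T=np.array(c["T"])
    d=T[:3,:3]@np.array([(u-c["cx"])/f,-(v-c["cy"])/f,-1]); return T[:3,3],d/np.linalg.norm(d)
def plane(c,u,v,z):
    o,d=ray(c,u,v); return o+d*(z-o[2])/d[2]
def two(a,b):
    (o1,d1),(o2,d2)=a,b; s=np.linalg.lstsq(np.c_[d1,-d2],o2-o1,rcond=None)[0]
    p,q=o1+s[0]*d1,o2+s[1]*d2; return (p+q)/2,np.linalg.norm(p-q)
def pix(c,P):
    f=210/np.tan(np.radians(c["fov_y"]/2)); T=np.array(c["T"]); p=T[:3,:3].T@(np.array(P)-T[:3,3])
    return np.array([c["cx"]+f*p[0]/-p[2],c["cy"]-f*p[1]/-p[2]])
E
python3 - <<'E'
from workcell import env
import cv2,numpy as np
from h import *
t=env.read_camera("top");s=env.read_camera("side")
for n,c,(x,y) in (("t",t,(248,197)),("s",s,(248,245))):
    globals()["k"+n]=cv2.resize(c["img"][y-33:y+33,x-33:x+33,::-1],(396,396),interpolation=cv2.INTER_CUBIC)
cv2.imwrite("pics/crop1.png",np.hstack([kt,ks]))
# green dot on the top centre
out=[]
for c,(x,y) in ((t,(248,197)),(s,(248,245))):
    p=c["img"][y-33:y+33,x-33:x+33].astype(int); m=(p[...,1]>p[...,0]+20)&(p[...,1]>p[...,2]+15)
    v,u=np.nonzero(m); u,v=u.mean()+x-33,v.mean()+y-33; out.append(ray(c,u,v)); print(m.sum(),u,v,plane(c,u,v,.086))
print(two(*out))
E
```

```text
71 245.85915492957747 194.77464788732394 [0.51393417 0.14931237 0.086     ]
64 246.890625 236.34375 [0.51417769 0.14540321 0.086     ]
(array([0.51350349, 0.14899284, 0.08923173]), np.float64(0.00044410657082611104))
```

View pics/crop1.png

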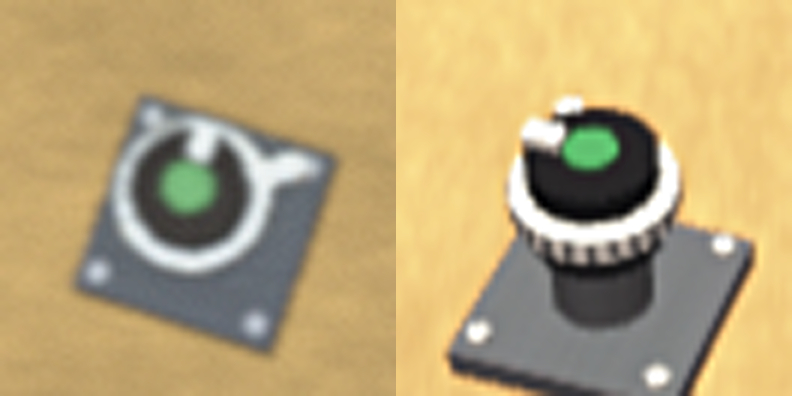

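The crop confirms the choice: dark square base, with the rib at crop (202,143) and the lug tip at crop (313,163), i.e. top px (267,191). The axis is at about (0.5135, 0.149). The rib heads about -18° and the lug about -75°. I'll move above the lug with tool x pointing inward for a closer wrist view.

```bash
R='[0,0.029,-0.0254,0.0023,0]'
python3 -m jog '[[0,0.029,-0.0254,0.0023,0],[0,0.029,-0.0254,0.0023,0],[0,0.029,-0.0254,0.0023,0],[0,0.029,-0.0254,0.0023,0],[0,0.029,-0.0254,0.0023,0]]' 20 >/dev/null
python3 -m jog '[[0,0.029,-0.0254,0.0023,0],[0,0.029,-0.0254,0.0023,0],[0,0.029,-0.0254,0.0023,0],[0,0.029,-0.0254,0.0023,0],[0,0.029,-0.0254,0.0023,0]]'
python3 -m jog '[[0,0.029,-0.0254,0.0023,0],[0,0.029,-0.0254,0.0023,0],[0,0.029,-0.0254,0.0023,0],[0,0.029,-0.0254,0.0023,0],[0,0.029,-0.0254,0.0023,0]]' >/dev/null
python3 -m jog '[[0,0.029,-0.0254,0.0023,0],[0,0.029,-0.0254,0.0023,0],[0,0.029,-0.0254,0.0023,0],[0,0,0,0,-7],[0,0,0,0,-7]]'
python3 -m jog '[[0,0,0,0,-7],[0,0,0,0,-7],[0,0,0,0,-7],[0,0,0,0,-7],[0,0,0,0,-7]]' >/dev/null
python3 -m jog '[[0,0,0,0,-7],[0,0,0,0,-7],[0,0,0,0,-7],[0,0,0,0,-7],[0,0,0,0,-4]]' >/dev/null
python3 -m jog '[[0,0,0,0,0],[0,0,0,0,0]]'
python3 - <<'E'
from workcell import env
import cv2,numpy as np
c=env.read_camera("wrist"); cv2.imwrite("pics/w1.png",c["img"][:,:,::-1]); np.savez("w1.npz",**c)
q=env.get_state(); print(q["joint_pos"].round(3),q["orientation"].round(4))
E
```

```text
clock: 1.08
tcp_pos: [0.3961, -0.1728, 0.2193]
orientation: [0.0, 0.978, 0.209, 0.0]
wrist_force: [1.4, -0.8, -0.1]
finger_gap: 0.0429
grip_force: 0.0
clock: 1.92
tcp_pos: [0.5249, 0.1081, 0.2002]
orientation: [-0.0, 0.944, 0.331, -0.0]
wrist_force: [0.1, -0.2, -1.3]
finger_gap: 0.0428
grip_force: 0.0
clock: 2.92
tcp_pos: [0.5245, 0.1057, 0.2008]
orientation: [-0.0, 0.609, 0.793, -0.0]
wrist_force: [-0.9, -0.1, -0.6]
finger_gap: 0.0426
grip_force: 0.0
[ 0.049  0.252 -0.139  1.18  -0.     1.358] [-0.000e+00  6.089e-01  7.933e-01 -1.000e-04]
```

View pics/w1.png

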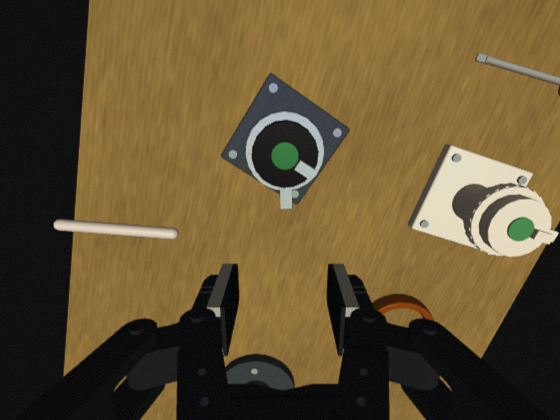

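The wrist view shows the dark lens with its green dot at (285,156), the rib tip near (312,175) and the lug tip at (286,207). The white lens is at the right (520,230). Now measuring.

Run:
```python
import cv2,numpy as np
from h import *
from workcell import env
w=dict(np.load("w1.npz")); im=w["img"].astype(int)
print(w["T"].round(3).tolist())
t=env.read_camera("top")
g=(im[...,1]>im[...,0]+25)&(im[...,1]>im[...,2]+15); v,u=np.nonzero(g[100:210,220:350]); uc,vc=u.mean()+220,v.mean()+100
m=((im.min(2)>120)&(np.ptp(im,axis=2)<45)).astype(np.uint8); m[:100]=0;m[215:]=0;m[:,:235]=0;m[:,345:]=0
n,l,st,ce=cv2.connectedComponentsWithStats(m)
for i in range(1,n):
    if st[i,4]>30: print(i,st[i],ce[i])
ti=t["img"].astype(int)[175:210,230:275]; gt=(ti[...,1]>ti[...,0]+20)&(ti[...,1]>ti[...,2]+15); vt,ut=np.nonzero(gt)
C,e=two(ray(w,uc,vc),ray(t,ut.mean()+230,vt.mean()+175)); print("axis",uc,vc,C,e)
# ring outer contour + lug : points on plane z
k=max(range(1,n),key=lambda i:st[i,4]); v,u=np.nonzero(l==k)
P=np.array([plane(w,a,b,.072) for a,b in zip(u,v)])[:,:2]; r=np.hypot(*(P-C[:2]).T)
# axis from ring circle fit via all ring pixels w/o lug
cnt=cv2.findContours((l==k).astype(np.uint8),0,1)[0]; cnt=max(cnt,key=len)[:,0]
Q=np.array([plane(w,a,b,.072)[:2] for a,b in cnt]); 
c=C[:2].copy()
for _ in range(20):
    rr=np.hypot(*(Q-c).T); q=Q[(rr>.025)&(rr<.034)]
    s=np.linalg.lstsq(np.c_[2*q,np.ones(len(q))],(q**2).sum(1),rcond=None)[0]; c=s[:2]
print("ring fit",c,"R",np.sqrt(s[2]+c@c),len(q))
d=P-c; lug=d[np.hypot(*d.T)>.035].mean(0); print("lug",lug,np.degrees(np.arctan2(lug[1],lug[0])),np.hypot(*d.T).max())
# lug height: tip corner two views
tt=t["img"].astype(int)
for a,b in ((308,169),):
    p=plane(w,a,b,.091)[:2]-C[:2]; print("rib",p,np.degrees(np.arctan2(p[1],p[0])))
for i in range(1,n):
    if i!=k and st[i,4]>30:
        p=plane(w,*ce[i],.091)[:2]-plane(w,uc,vc,C[2])[:2]; p2=plane(w,*ce[i],.091)[:2]-c; print(i,np.degrees(np.arctan2(p[1],p[0])),np.hypot(*p),np.degrees(np.arctan2(p2[1],p2[0])))
```

```text
[[0.966, -0.245, -0.082, 0.503], [0.258, 0.914, 0.312, 0.185], [-0.002, -0.323, 0.946, 0.334], [0.0, 0.0, 0.0, 1.0]]
1 [ 246  111   78   98 1764] [286.6984127  154.06519274]
2 [333 129   8   8  53] [336.81132075 132.43396226]
 ** On entry to DLASCL parameter number  4 had an illegal value
 ** On entry to DLASCL parameter number  4 had an illegal value
 ** On entry to DLASCL parameter number  4 had an illegal value
 ** On entry to DLASCL parameter number  4 had an illegal value
 ** On entry to DLASCL parameter number  5 had an illegal value
 ** On entry to DLASCL parameter number  4 had an illegal value<stdin>:13: RuntimeWarning: Mean of empty slice.
  ret = ret.dtype.type(ret / rcount)
Traceback (most recent call last):
  File "h.py", line 8, in two
    (o1,d1),(o2,d2)=a,b; s=np.linalg.lstsq(np.c_[d1,-d2],o2-o1,rcond=None)[0]
                           ~~~~~~~~~~~~~~~^^^^^^^^^^^^^^^^^^^^^^^^^^^^^^^^
numpy.linalg.LinAlgError: SVD did not converge in Linear Least Squares
```

Run:
```python
import cv2,numpy as np
from h import *
from workcell import env
w=dict(np.load("w1.npz")); im=w["img"].astype(int); t=env.read_camera("top")
g=(im[...,1]>im[...,0]+25)&(im[...,1]>im[...,2]+15); v,u=np.nonzero(g[100:210,220:350]); uc,vc=u.mean()+220,v.mean()+100
C,e=two(ray(w,uc,vc),ray(t,245.86,194.77)); print("dot",uc,vc,C,e)
print("lug tip two views",two(ray(w,286,206),ray(t,266.5,191.5)))
m=((im.min(2)>120)&(np.ptp(im,axis=2)<45)).astype(np.uint8)
l=cv2.connectedComponentsWithStats(m)[1]; k=l[203,286]; k=k or l[200,286]
b=(l==k).astype(np.uint8); cnt=max(cv2.findContours(b,0,1)[0],key=len)[:,0]
Q=np.array([plane(w,a,c_,.071)[:2] for a,c_ in cnt]); c=C[:2].copy()
for _ in range(20):
    rr=np.hypot(*(Q-c).T); q=Q[(rr>.025)&(rr<.0335)]
    s=np.linalg.lstsq(np.c_[2*q,np.ones(len(q))],(q**2).sum(1),rcond=None)[0]; c=s[:2]
print("ring fit",c,"R",np.sqrt(s[2]+c@c),len(q),len(Q))
v,u=np.nonzero(b); d=np.array([plane(w,a,z,.071)[:2] for a,z in zip(u,v)])-c; r=np.hypot(*d.T)
L=d[(r>.034)].mean(0); print("lug",L,np.degrees(np.arctan2(L[1],L[0])),r.max())
v,u=np.nonzero(m); c9=plane(w,uc,vc,.087)[:2]
d=np.array([plane(w,a,z,.091)[:2] for a,z in zip(u,v)])-c; r=np.hypot(*d.T); s=(r>.011)&(r<.022)
for cc in (c,c9):
    D=d[s].mean(0)+c-cc; print("rib",s.sum(),D,np.degrees(np.arctan2(D[1],D[0])),np.hypot(*D))
ax=np.array([*c]); a=np.arctan2(L[1],L[0])
st=env.get_state(); q=st["orientation"]; h=2*np.arctan2(q[2],q[1]); print("heading",np.degrees(h))
x=np.array([np.cos(h),np.sin(h)]); y=np.array([x[1],-x[0]])
G=ax+.045*np.array([np.cos(a),np.sin(a)])-st["tcp_pos"][:2]; print("turn",np.degrees(h-a-np.pi)%360,"tx,ty",G@x,G@y,st["tcp_pos"])
```

```text
dot 284.4387417218543 155.46523178807948 [0.51288745 0.14782127 0.09578536] 0.002140951107142928
lug tip two views (array([0.52734386, 0.10088931, 0.06322977]), np.float64(0.0010976094800746094))
ring fit [0.51433135 0.14567079] R 0.030591549660241926 217 263
lug [ 0.01204665 -0.0375602 ] -72.21743835722297 0.046511613121595345
rib 161 [ 0.01564352 -0.00496511] -17.608956451752345 0.016412560435414957
rib 161 [ 0.01576609 -0.00515207] -18.096452011528804 0.016586539243143485
heading 105.02774082087211
turn 357.2451791780951 tx,ty -0.0036503656651886386 0.002648654381923499 [0.52457004 0.10565955 0.20083336]
```

The lug is at -72.2° and the rib at -17.8°, so the iris is at about -0.95 rad. I'll align and descend over the lug, then check before closing.

```bash
python3 -m jog '[[0,0,0,0,-2.8],[0,-0.0035,0.0026,0.02,0],[0,0,0,0.03,0],[0,0,0,0.03,0],[0,0,0,0.03,0]]' 20
python3 -m jog '[[0,0,0,0.02,0],[0,0,0,0.0108,0],[0,0,0,0,0]]'
python3 - <<'E'
from workcell import env
import cv2
c=env.read_camera("wrist"); cv2.imwrite("pics/w2.png",c["img"][:,:,::-1])
E
```

```text
clock: 3.48
tcp_pos: [0.5285, 0.1031, 0.0902]
orientation: [0.001, 0.589, 0.808, 0.0]
wrist_force: [0.9, 0.1, -0.4]
finger_gap: 0.0425
grip_force: 0.0
clock: 3.73
tcp_pos: [0.5261, 0.103, 0.0576]
orientation: [-0.002, 0.589, 0.808, -0.002]
wrist_force: [-1.2, -0.6, 0.7]
finger_gap: 0.0424
grip_force: 0.0
```

View pics/w2.png

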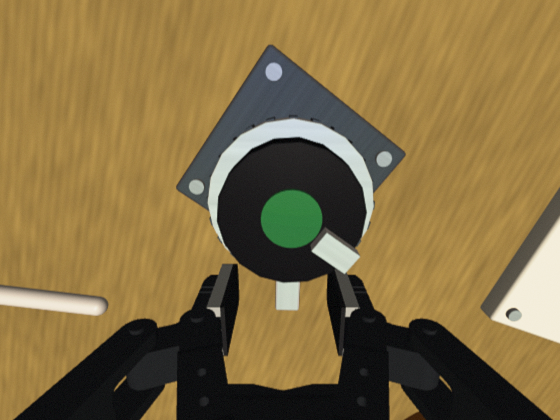

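The lug (288,295) lies between the pads (230 and 337), clear of the fixed rings. Closing the fingers.

```bash
python3 -m jog '[[0.6,0,0,0,0],[0.9,0,0,0,0],[1,0,0,0,0],[1,0,0,0,0],[1,0,0,0,0]]' 25
python3 -m jog '[[1,0,0,0,0],[1,0,0,0,0],[1,0,0,0,0]]'
```

```text
clock: 4.2
tcp_pos: [0.5294, 0.103, 0.0616]
orientation: [0.001, 0.588, 0.809, 0.001]
wrist_force: [-0.9, -1.1, 6.5]
finger_gap: 0.0089
grip_force: 26.7
clock: 4.45
tcp_pos: [0.5294, 0.1031, 0.0616]
orientation: [0.001, 0.588, 0.809, 0.001]
wrist_force: [-0.2, 0.0, 5.9]
finger_gap: 0.0093
grip_force: 26.7
```

```bash
python3 -m jog '[[1,0.0002,0.0044,0,-5.4],[1,0.0002,0.0044,0,-5.4],[1,0.0002,0.0044,0,-5.4],[1,0.0002,0.0044,0,-5.4],[1,0.0002,0.0044,0,-5.4]]'
python3 -m jog '[[1,0.0002,0.0044,0,-5.4],[1,0.0002,0.0044,0,-5.4],[1,0.0002,0.0044,0,-5.4],[1,0,0,0,0],[1,0,0,0,0]]'
python3 - <<'E'
from workcell import env
import cv2
c=env.read_camera("wrist"); cv2.imwrite("pics/w3.png",c["img"][:,:,::-1])
E
```

```text
clock: 4.87
tcp_pos: [0.5479, 0.1144, 0.0616]
orientation: [0.001, 0.381, 0.924, 0.0]
wrist_force: [-1.4, -0.4, 6.9]
finger_gap: 0.0087
grip_force: 26.7
clock: 5.28
tcp_pos: [0.5561, 0.1254, 0.0616]
orientation: [0.001, 0.249, 0.968, 0.001]
wrist_force: [-1.2, -0.0, 6.2]
finger_gap: 0.0092
grip_force: 26.7
```

View pics/w3.png

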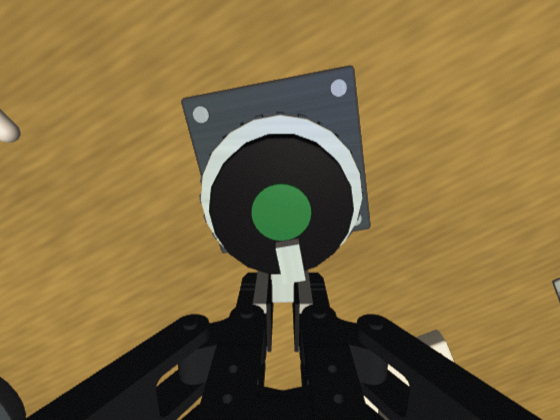

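The lug (284,290) is in the grip. The rib end at (296,278), against the dot at (281,212), leaves about 11–12° to go.

```bash
python3 -m jog '[[1,0.0002,0.0045,0,-5.7],[1,0.0002,0.0045,0,-5.7],[1,0,0,0,0],[1,0,0,0,0]]'
python3 -m jog '[[0.6,0,0,0,0],[0.3,0,0,0,0],[0,0,0,0,0],[0,0,0,0,0],[0,0,0,0,0]]'
python3 -m jog '[[0,0,0,-0.02,0],[0,0,0,-0.03,0],[0,0,0,-0.04,0],[0,0,0,-0.04,0],[0,0,0,0,0]]'
python3 - <<'E'
from workcell import env
import cv2
c=env.read_camera("wrist"); cv2.imwrite("pics/w4.png",c["img"][:,:,::-1])
E
```

```text
clock: 5.67
tcp_pos: [0.5596, 0.1338, 0.0617]
orientation: [0.001, 0.152, 0.988, 0.001]
wrist_force: [-0.6, 0.9, 6.5]
finger_gap: 0.0091
grip_force: 26.6
clock: 6.08
tcp_pos: [0.5581, 0.1332, 0.0598]
orientation: [-0.0, 0.152, 0.988, -0.0]
wrist_force: [0.1, -0.1, 0.2]
finger_gap: 0.0425
grip_force: 0.0
clock: 6.5
tcp_pos: [0.5624, 0.1337, 0.1984]
orientation: [0.006, 0.152, 0.988, 0.002]
wrist_force: [1.6, 0.4, 0.8]
finger_gap: 0.0426
grip_force: 0.0
```

View pics/w4.png

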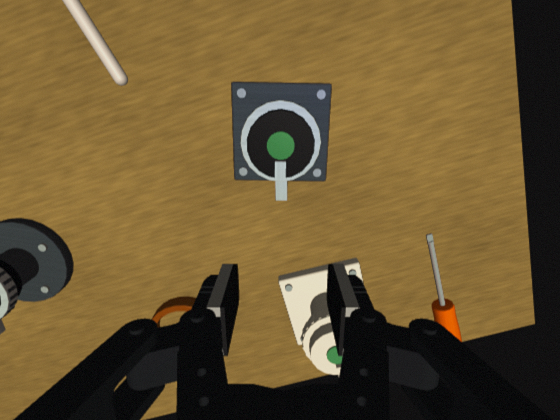

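The rib (280,170) and lug (281,190) now lie in one line from the dot (280,146). The gripper is clear of everything, so I'm handing in.

```bash
python3 -m jog '[[0,0,0,0,0],[0,0,0,0,0],[0,0,0,0,0]]'
python3 -c "
from workcell import env
print(env.hand_in())"
```

```text
clock: 6.8
tcp_pos: [0.5572, 0.1331, 0.1882]
orientation: [-0.002, 0.152, 0.988, -0.0]
wrist_force: [-0.1, -0.2, -0.1]
finger_gap: 0.043
grip_force: 0.0
the job is handed in; nothing more can be done
None
```

I turned the iris ring on the square-base lens until its lug lined up with the index rib in the last wrist picture, then let go and backed off; the job was handed in at 6.8 s, and no verdict came back.

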